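# Send the salt and pepper carrier past its spring catch

## Task

The salt and pepper mills stand in a sliding carrier that a spring catch bar keeps at the left end of its slide. With the fingertips press the catch bar down and, keeping it down, push the carrier's upright tab to the right with the side of the fingers until the tab is well past the catch nose, then let the bar spring fully up behind the tab so that the carrier is locked at the right. Do not pinch the tab or shove it hard, leave the mills standing in their pockets, and leave the things round about where they are.

Things in the scene. Friction and masses are not known exactly. Their poses are not given: they have to be found in the camera images.
- slide_base: white board 220 mm (own x) by 310 mm (own y) by 12 mm, fixed to the counter, turned by up to 0.4 rad either way; it carries the whole slide. Origin on the counter top (underside of the board). Own z is up, own -x points to the robot's side, own +y is 'left', the carrier slides towards own -y ('right'). Two aluminium end blocks, 12 mm thick and up to z 48 mm, stand at own y +119 and -107 mm, own x 0 to 92 mm (behind the bar)
- press_spot (a point): on the flat top of the spring catch bar, on its centre line, near its left end (own x -70, y +120 mm, z 55 mm above the counter when the bar is up; it goes down with the bar). The bar is a steel strip 50 mm wide (own x -95 to -45 mm) and 260 mm long (own y -100 to +160 mm) along the robot's side of the slide. It moves straight down wherever it is pressed. The fingertips may slide along it: its whole top in front of the nose is flat and free but for the tab above it
- nose_top (a point): centre of the top of the catch nose, a steel block 22 mm (own x) by 16 mm (own y) at the rear edge of the bar (own x -43 to -21 mm, y -8 to +8 mm). It rises 13 mm above the bar's top and moves with the bar. With the bar up its top is at z 68 mm and it blocks the tab, whose lower edge is at z 60 mm; the tab clears it when the bar is down by more than 8 mm
- push_tab (a point): centre of the left (own +y) face of the carrier's upright push tab, over the bar's centre line, 15 mm above the tab's lower edge. The tab is an aluminium plate 10 mm thick (own y) that reaches across the bar from own x -95 mm back to the carrier, z 60 to 90 mm above the counter; 5 mm of air lie between it and the bar when the bar is up, 19 mm when it is down. Push this face towards own -y, with the fingers in front of the nose
- catch_bar (a joint): how far the catch bar is pressed: 0 = up, 0.014 m = fully down on its stop. The spring pushes back with about 4.5 N at the top and 9 N at the bottom and returns the bar by itself
- carrier (a joint): how far the carrier has slid to the right (own -y of the base): starts at 0, against the left end block; the tab meets the nose of the raised bar at 0.042 m, is past it at 0.068 m, end of travel 0.098 m. The carrier is a two-pocket aluminium tray 60 by 112 mm behind the bar (its centre at own x +46 mm; with 0 its centre and the tab are at own y +55 mm), walls up to z 60 mm, mill tops at z 124 mm; it takes about 1.5 to 3 N to slide and stays where it is left
- mill_1: salt mill (white filling), 44 mm diameter, 90 mm high, standing loose in the carrier's left (+y) pocket; origin at the centre of its underside, own z up when upright
- mill_2: pepper mill (grey filling), 44 mm diameter, 90 mm high, standing loose in the carrier's right (-y) pocket; origin at the centre of its underside, own z up when upright
- red_cap_jar: bystander: loose round spice jar with a tall cap, 54 mm diameter, 125 mm high, standing to the right of the slide; origin at the centre of its underside
- black_shaker: bystander: loose dark round shaker with a metal top, 49 mm diameter, 110 mm high, standing to the right of the slide; origin at the centre of its underside
- garlic: bystander: loose garlic bulb, about 56 mm, on the counter to the left of the slide; origin at the centre of its underside
Things that resemble listed ones, but are neither listed nor needed, are in the scene too. Leave any yellow look-alike of the mill_2 alone.

How it is judged:
On the way, in this order (a step that is already met when the one before it is completed fails the run):
1. the catch bar is held down with the carrier still on the left of the nose (value of joint catch_bar above 0.008 m and value of joint carrier below 0.05 m), for 0.1 s.
2. the carrier's tab passes the nose while the bar is down (value of joint catch_bar above 0.007 m and value of joint carrier above 0.055 m), for 0.05 s.
At the end, for the whole second after the job is handed in: The carrier stands past the catch (joint carrier above 0.066 m) at rest, the bar is fully up behind the tab (joint catch_bar below 0.003 m), both mills upright (within 0.25 rad) in their pockets, the bystanders within 20 mm of where they were (value of joint carrier above 0.066 m and value of joint catch_bar below 0.003 m and velocity of joint carrier between -0.01 and 0.01 m/s and angle between each of mill_1, mill_2's own z axis and vertical below 0.25 rad and z of mill_1 in the frame of slide_base between 0.025 and 0.045 m and z of mill_2 in the frame of slide_base between 0.025 and 0.045 m and distance of each of red_cap_jar, black_shaker, garlic from where it was at the start of the episode below 0.02 m); the robot touches nothing.
It fails at once if the carrier's tab is pinched or shoved hard (fingers on the carrier with more than 40 N) (contact force between the fingers and carrier above 40 N).
It fails at once if a mill is lifted (more than 10 mm) or tipped (more than 0.4 rad) (z of any of mill_1, mill_2 in the frame of slide_base above 0.045 m or angle between any of mill_1, mill_2's own z axis and vertical above 0.4 rad).
It fails at once if a bystander is pushed or lifted more than 20 mm (distance of any of red_cap_jar, black_shaker, garlic from where it was at the start of the episode above 0.02 m).
It also fails if it takes over 32 s, if anything falls off the work surface, if the arm or the gripper's body presses on something with over 40 N, if the wrist force passes 120 N, or if a joint passes its speed limit or range.

## Robot

A 7-joint arm with a two-finger parallel gripper is mounted at the origin on a cart in front of the work surface, level with it; the furniture and walls round the work are solid. World frame = base frame: x ahead of the robot, y to its left, z up, the work surface at z = 0. Lengths are in m, angles in rad, forces in N, time in s.
With the tool pointing down it reaches from about 0.4 to 0.85 m from the base axis. Payload 10.4 kg.
Tool frame: the origin (TCP) lies at the very end of the fingers, on their centre line; the grasp point (between the pads) lies 19 mm behind it; z points along the fingers, y is the line along which they close (so a half turn about z gives the same grasp; the last joint's range is limited). The gripper opens to 85 mm and grips with 20 to 120 N. Pads are 22 mm wide; open, the fingers measure 114 mm over their backs; the gripper's body (76 mm by 85 mm) begins 54 mm behind the grasp point. The pads swing forward as they close: fully open they stand 13 mm farther back than shut.
Start: joints at [-1.345, 0.332, -0.065, 1.46, 0.022, 1.35, -0.088], TCP at [0.154, 0.606, 0.21] pointing down, gripper open.
Joint ranges: [-2.6, 2.6], [-0.5, 2.12], [-1.47, 1.34], [0.16, 2.42], [-1.27, 4.41], [0.06, 2.06], [-2.6, 2.6]. Speed limits (rad/s): [2.22, 2.22, 2.79, 2.79, 3.14, 3.14, 3.14].

## Interface

Orientations are given as a unit quaternion [w, x, y, z].
In Python, from plant import manip gives the robot as it stands.
- The arm moves only by the tool carry_out, never from a script. Its argument "steps" is one flat list of numbers, 7 for each row, row after row: the shift along the world's x, y, z normalised to -1 to 1, where 1 is 10 cm, then the turn, a rotation vector about the world's x, y, z normalised to -1 to 1, where 1 is 90 degrees, then the finger opening in mm, from 0 to 85.4. A call has 1 to 20 rows; each row is the pose to reach, as a shift and turn from the pose commanded when the call began; what a row does not reach only later rows make up. A row lasts 1/10 s, in which the tool goes at most 50 mm and 8.59 degrees, less where a joint would pass 70% of its speed; a pose out of reach is approached as far as the arm can. A call with a number of a shift or a turn outside -1 to 1 is refused whole. A call with a gripper value outside its range is refused whole. The fingers move at their own pace and stop on an object; "newtons" is the grip in N (left out, the last holds). Time passes only in rows, so rows that repeat a pose let the fingers close. It gives the time, the measured TCP pose, the force, the opening and the grip force at its end, in the units of the state.
- manip.observe(): the state, without advancing time (a new reading comes with each control period).
- manip.capture(name): name is "scene" or "top"; returns a dict with "img" (400x640x3 uint8, red, green, blue), "intrinsics" (3x3 intrinsics, pixels), "rvec" (rotation vector, rad) and "tvec" (3), from world to camera coordinates, as OpenCV has them. Camera axes: x right, y down, z forward; pixel columns grow to the right and rows downward; lengths in m; the calibration is good to about 2 mm. A picture is of the moment at which its call begins. There is no depth.
- manip.job_done(): hands the job in; it is judged then, once.
Trained networks look in a picture, given as the dict that the camera call returned (one of the last four; its "shot" number tells which), for a name from the list of things; names that differ only in an ending like _2 or _b are one class to them, and where a whole thing is asked for, a point or a joint stands for the part that bears it (a point fixed in the world has none). Each returns a list of dicts, best first, with "conf" (0 to 1); they miss things now and then, are a little off and sometimes report something else, mostly with a low value. They report only what shows in the picture. A call takes as long as a camera call. They do not tell look-alikes from the thing itself.
- manip.trace(query, picture): "mask" (400x640 bool, what is visible of it) and "rect" ([left, top, right, bottom] in pixels, round what is visible of it).
The state is a dict: "t": time; "joint_pos": joint angles; "joint_vel": joint speeds; "joint_efforts": joint torques, N m; "tool_pos": TCP position; "orientation": TCP orientation; "wrist_force": force on the tool from outside, world axes, zero at the start; "torque": the same for the moment, N m; "opening": opening from 0.0 (shut) to 1.0 (fully open); "gripper_force": force on a finger pad.
Only numpy, scipy, OpenCV 4.12 (cv2) and the standard library are available. Lean on these libraries where they do the work, as an engineer would, in place of code of your own. Each camera call takes 0.05 s, during which the arm holds its last target. There are 200 camera calls.

## Working session

There is one attempt and no reset: what is moved stays moved. The work goes in short steps, Python scripts to look and compute and a tool call to move; the robot and the scene stay as the last step left them, time stands still between calls to the robot, and variables do not carry over. Pictures are saved under pics/ and viewed, at most 10 in all, crops included, and the job is handed in when it is done.

Besides the shell and the picture viewer there is one more tool, called after "Call:" as name(argument=value, ...) on one line, values as JSON. carry_out: Moves the arm, as the interface text tells. Its arguments: {"type":"object","properties":{"steps":{"type":"array"},"newtons":{"type":"number"}},"required":["steps"]}

```bash
mkdir -p pics
cat > h.py <<'E'
import numpy as np, cv2
from plant import manip
def ray(c,px):
    R=cv2.Rodrigues(np.array(c["rvec"],float))[0]; t=np.array(c["tvec"],float).ravel()
    d=R.T@np.linalg.inv(np.array(c["intrinsics"]))@np.array([px[0],px[1],1.]); return -R.T@t,d
def atz(c,px,z):
    o,d=ray(c,px); return o+d*(z-o[2])/d[2]
def proj(c,P):
    return cv2.projectPoints(np.array(P,float).reshape(-1,3),np.array(c["rvec"],float),np.array(c["tvec"],float),np.array(c["intrinsics"],float),None)[0].reshape(-1,2)
def save(c,n): cv2.imwrite("pics/"+n,cv2.cvtColor(c["img"],cv2.COLOR_RGB2BGR))
E
python3 - <<'E'
from h import *
for n in("scene","top"):
    c=manip.capture(n); save(c,n+"0.png"); print(n,ray(c,(320,200)))
    for q in("slide_base","press_spot","nose_top","push_tab","catch_bar","carrier","mill_1","red_cap_jar","black_shaker","garlic"):
        for r in manip.trace(q,c)[:3]: print(q,round(r["conf"],2),np.round(r["rect"]),int(r["mask"].sum()))
s=manip.observe();print({k:np.round(v,3) for k,v in s.items()})
E
```

```text
scene (array([0.30709005, 0.58908262, 0.57918746]), array([ 0.32145434, -0.73301433, -0.59957579]))
slide_base 0.89 [290. 155. 389. 250.] 6705
press_spot 0.91 [351. 159. 381. 228.] 1219
press_spot 0.72 [313. 157. 330. 192.] 251
nose_top 0.57 [352. 160. 385. 227.] 1190
nose_top 0.19 [306. 175. 383. 211.] 951
push_tab 0.58 [304. 178. 387. 212.] 951
catch_bar 0.76 [352. 159. 385. 228.] 1240
carrier 0.8 [305. 178. 382. 211.] 901
mill_1 0.88 [263. 230. 286. 274.] 747
mill_1 0.79 [230. 219. 251. 254.] 676
mill_1 0.59 [307. 172. 328. 203.] 499
red_cap_jar 0.98 [317. 110. 336. 157.] 824
red_cap_jar 0.31 [328. 240. 355. 272.] 552
black_shaker 0.96 [359. 119. 378. 160.] 654
garlic 0.68 [328. 244. 357. 269.] 563
garlic 0.33 [314. 158. 331. 190.] 265
top (array([ 0.44973801, -0.02116316,  0.97738771]), array([ 0.18112615, -0.00261187, -0.98361602]))
slide_base 0.58 [299. 172. 429. 279.] 9008
slide_base 0.35 [321. 191. 371. 256.] 853
press_spot 0.84 [318. 226. 418. 269.] 2037
nose_top 0.74 [316. 228. 420. 271.] 2115
nose_top 0.72 [320. 191. 372. 258.] 716
push_tab 0.78 [319. 193. 368. 261.] 625
catch_bar 0.79 [317. 226. 419. 274.] 2033
mill_1 0.66 [264. 163. 278. 182.] 223
mill_1 0.57 [257. 198. 273. 214.] 221
mill_1 0.52 [346. 195. 365. 214.] 287
red_cap_jar 0.96 [427. 154. 460. 184.] 631
black_shaker 0.85 [446. 199. 478. 226.] 619
garlic 0.84 [278. 241. 297. 261.] 305
{'t': np.float64(1.1), 'joint_pos': array([-1.345,  0.332, -0.065,  1.46 ,  0.022,  1.35 , -0.088]), 'joint_vel': array([ 0.   , -0.001,  0.001, -0.   ,  0.002, -0.003,  0.001]), 'joint_efforts': array([ 1.0000e-03, -6.2524e+01,  4.9000e-02, -3.9184e+01,  1.6000e-02,
        2.0000e-03, -0.0000e+00]), 'tool_pos': array([0.154, 0.606, 0.21 ]), 'orientation': array([0.   , 0.124, 0.992, 0.   ]), 'wrist_force': array([-0.824, -0.903, -0.118]), 'torque': array([ 0.029, -0.028,  0.032]), 'gripper_force': np.float64(0.0), 'opening': np.float64(1.0)}
```

View pics/top0.png

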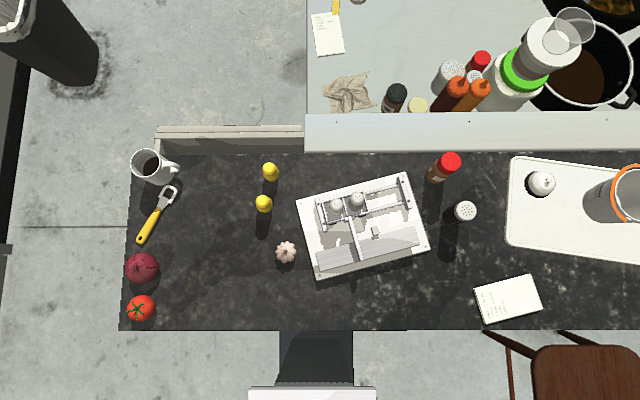

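View pics/scene0.png

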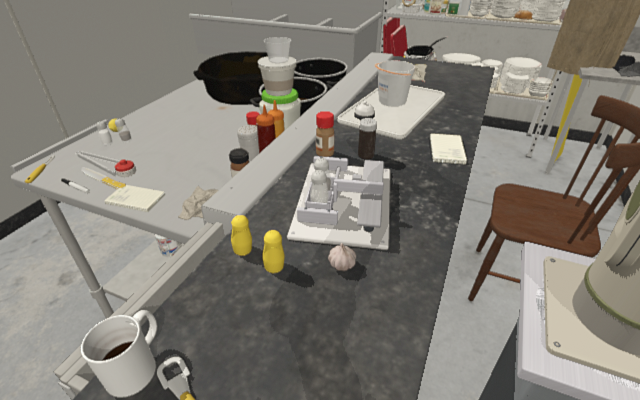

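The top view shows the white slide board with corners near (297,199), (402,172), (430,248) and (316,280). The bar runs along its lower side and the tab is near (352,240). The mills are at (336,204) and (357,199), with yellow look-alikes at (264,203) and (270,171). The jar is at (448,163), the shaker at (465,211) and the garlic at (286,252). I'll fit the base pose to the edges in both views.

```bash
cat >> h.py <<'E'
def box(x0,x1,y0,y1,z):
    return [np.linspace(a,b,40) for a,b in zip([(x0,y0,z),(x1,y0,z),(x1,y1,z),(x0,y1,z)],[(x1,y0,z),(x1,y1,z),(x0,y1,z),(x0,y0,z)])]
def model(c=0,b=0):
    L=box(-110,110,-155,155,12)+box(-95,-45,-100,160,55-b)+box(-43,-21,-8,8,68-b)+box(-95,16,50-1000*c,60-1000*c,90)
    L+=box(0,92,113,125,48)+box(0,92,-113,-101,48)+box(16,76,-1-1000*c,111-1000*c,60)
    return [l/1000 for l in L]
def tow(p,L):
    x,y,a=p; R=np.array([[np.cos(a),-np.sin(a),0],[np.sin(a),np.cos(a),0],[0,0,1]]); return np.asarray(L)@R.T+[x,y,0]
E
cat > fit.py <<'E'
from h import *
from scipy.optimize import minimize
import sys
cs={n:manip.capture(n) for n in("scene","top")}
c=cs["top"]
cor=[atz(c,p,.012) for p in((297,199),(402,172),(430,248),(316,280))]
m=np.mean(cor,0); d=cor[0]-cor[1]; a0=np.arctan2(-d[0],d[1]); print(np.round(cor,3),"len",np.linalg.norm(d),np.linalg.norm(cor[1]-cor[2]),m,a0)
dt={n:np.minimum(cv2.distanceTransform(255-cv2.Canny(cv2.cvtColor(k["img"],cv2.COLOR_RGB2GRAY),40,120),cv2.DIST_L2,5),6) for n,k in cs.items()}
B=np.array(model()); 
def cost(p,names=("scene","top")):
    s=0
    for n in names:
        w=tow(p,B.reshape(-1,3)); uv=proj(cs[n],w)
        s+=cv2.remap(dt[n],uv[:,0].astype(np.float32)[:,None],uv[:,1].astype(np.float32)[:,None],cv2.INTER_LINEAR).mean()
    return s
for names in(("top",),("scene",),("scene","top")):
    best=min((minimize(cost,[m[0]+dx,m[1]+dy,a0+da],args=(names,),method="Nelder-Mead",options=dict(initial_simplex=[[m[0]+dx,m[1]+dy,a0+da],[m[0]+dx+.006,m[1]+dy,a0+da],[m[0]+dx,m[1]+dy+.006,a0+da],[m[0]+dx,m[1]+dy,a0+da+.03]])) for dx in(-.006,0,.006) for dy in(-.006,0,.006) for da in(-.03,.03)),key=lambda r:r.fun)
    print(names,np.round(best.x,4),best.fun)
p=best.x; np.save("p.npy",p)
im=[]
for n,(x0,y0,x1,y1) in(("top",(280,150,480,290)),("scene",(270,100,410,280))):
    k=4 if n=="top" else 3
    g=cv2.cvtColor(cs[n]["img"],cv2.COLOR_RGB2BGR)[y0:y1,x0:x1]; g=cv2.resize(g,None,fx=k,fy=k,interpolation=cv2.INTER_CUBIC)
    for l in model():
        uv=((proj(cs[n],tow(p,l))-[x0,y0]+.5)*k).astype(int); cv2.polylines(g,[uv.reshape(-1,1,2)],False,(0,0,255),1)
    cv2.imwrite(f"pics/fit_{n}.png",g)
for q in((-.070,.120,.055),(-.032,0,.068),(-.07,.06,.075)): print(np.round(tow(p,[q]),4))
for q,h,px in(("jar",.125,(451,162)),("shaker",.110,(466,211)),("garlic",.04,(286,252))): print(q,np.round(atz(c,px,h),3))
E
python3 fit.py
```

```text
[[ 0.631  0.038  0.012]
 [ 0.703 -0.246  0.012]
 [ 0.498 -0.31   0.012]
 [ 0.418 -0.012  0.012]] len 0.2936321199304372 0.2145018956929489 [ 0.56239878 -0.13254613  0.012     ] 0.2495128368556412
('top',) [ 0.5705 -0.1525  0.2437] 0.9123335480690002
('scene',) [ 0.5698 -0.1503  0.2528] 0.7875096797943115
('scene', 'top') [ 0.5698 -0.1509  0.2464] 1.7430658340454102
[[ 0.4727 -0.0516  0.055 ]]
[[ 0.5388 -0.1587  0.068 ]]
[[ 0.4873 -0.1098  0.075 ]]
jar [ 0.697 -0.338  0.125]
shaker [ 0.58  -0.371  0.11 ]
garlic [0.488 0.064 0.04 ]
```

View pics/fit_top.png

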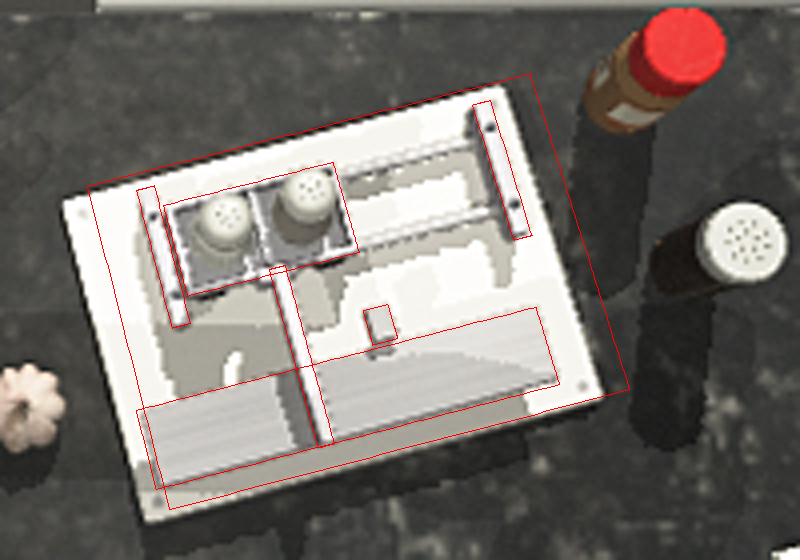

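View pics/fit_scene.png

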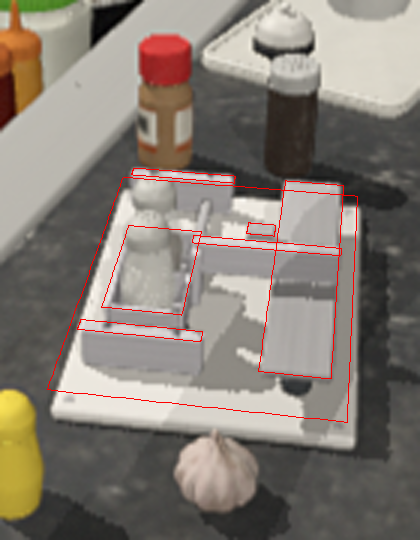

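The slide structures match in both views to about 2 mm: bar, tab, nose, end blocks and carrier. The white board itself sits about 15 mm further left than my model, which only means its outline is off-centre, so I'll rely on the structures.

Candidates:
- **Mills:** the white and grey ones in the pockets at (336,204) and (357,199). The yellow ones at (264,203) and (270,171) stay untouched.
- **Bar:** the flat strip at (366,250), checked in the crop.

I'll press with shut fingers, with the closing line along own x, at own (-70,+100), which is world (0.4775,-0.071).

Call:
carry_out(steps=[0.3,-0.3,0,0,0,-0.06,0,0.6,-0.6,0,0,0,-0.12,0,0.9,-0.95,0,0,0,-0.18,0], newtons=20)

```text
t: 1.5
tool_pos: [0.2446, 0.51, 0.2095]
orientation: [-0.0, 0.264, 0.964, 0.0]
wrist_force: [1.0, -0.1, -0.5]
opening: 0.514
gripper_force: 0.0
```

Call:
carry_out(steps=[0.3,-0.3,0,0,0,-0.06,0,0.6,-0.6,0,0,0,-0.12,0,0.9,-0.95,0,0,0,-0.18,0])

```text
t: 1.8
tool_pos: [0.3348, 0.4148, 0.2098]
orientation: [-0.0, 0.398, 0.918, 0.0]
wrist_force: [0.4, 0.3, 0.1]
opening: 0.001
gripper_force: 0.0
```

Call:
carry_out(steps=[0.2,-0.3,0,0,0,-0.06,0,0.4,-0.6,0,0,0,-0.12,0,0.6,-0.95,0,0,0,-0.18,0])

```text
t: 2.1
tool_pos: [0.3944, 0.3198, 0.2098]
orientation: [-0.0, 0.523, 0.852, 0.0]
wrist_force: [0.4, -0.0, 0.6]
opening: 0.001
gripper_force: 0.0
```

Call:
carry_out(steps=[0.1,-0.3,0,0,0,-0.05,0,0.2,-0.6,0,0,0,-0.1,0,0.3,-0.95,0,0,0,-0.145,0])

```text
t: 2.4
tool_pos: [0.4238, 0.2247, 0.2096]
orientation: [-0.0, 0.616, 0.787, 0.0]
wrist_force: [1.3, -0.4, 0.2]
opening: 0.001
gripper_force: 0.0
```

Call:
carry_out(steps=[0.1,-0.3,0,0,0,0,0,0.2,-0.6,0,0,0,0,0,0.3,-0.95,0,0,0,0,0])

```text
t: 2.7
tool_pos: [0.4538, 0.1298, 0.2097]
orientation: [-0.0, 0.615, 0.789, 0.0]
wrist_force: [0.5, 0.7, -0.3]
opening: 0.002
gripper_force: 0.0
```

Call:
carry_out(steps=[0.1,-0.3,0,0,0,0,0,0.15,-0.6,0,0,0,0,0,0.2,-0.95,0,0,0,0,0,0.2,-0.95,0,0,0,0,0,0.2,-0.95,0,0,0,0,0])

```text
t: 3.2
tool_pos: [0.4737, 0.0353, 0.2097]
orientation: [-0.0, 0.616, 0.788, 0.0]
wrist_force: [0.6, -0.1, -0.3]
opening: 0.001
gripper_force: 0.0
```

Call:
carry_out(steps=[0,-0.35,0,0,0,0,0,0.02,-0.7,-0.1,0,0,0,0,0.04,-1.0,-0.3,0,0,0,0,0.04,-1.0,-0.6,0,0,0,0,0.04,-1.0,-0.9,0,0,0,0,0.04,-1.0,-0.9,0,0,0,0])

```text
t: 3.8
tool_pos: [0.4754, -0.063, 0.1165]
orientation: [-0.002, 0.615, 0.789, -0.002]
wrist_force: [-0.6, -0.2, 0.3]
opening: 0.004
gripper_force: 0.0
```

Call:
carry_out(steps=[0,-0.06,-0.3,0,0,0,0,0,-0.06,-0.5,0,0,0,0,0,-0.06,-0.5,0,0,0,0])

```text
t: 4.1
tool_pos: [0.4769, -0.0693, 0.0688]
orientation: [-0.001, 0.615, 0.789, -0.001]
wrist_force: [0.4, 0.0, 1.0]
opening: 0.001
gripper_force: 0.0
```

Run:
```python
from h import *
p=np.load("p.npy"); s=manip.observe(); a=p[2]
d=np.array(s["tool_pos"])-[p[0],p[1],0]; print("own",np.array([[np.cos(a),np.sin(a)],[-np.sin(a),np.cos(a)]])@d[:2],d[2],s["wrist_force"])
c=manip.capture("scene"); g=cv2.cvtColor(c["img"],cv2.COLOR_RGB2BGR)[60:290,260:450]; cv2.imwrite("pics/s1.png",cv2.resize(g,None,fx=2.6,fy=2.6,interpolation=cv2.INTER_CUBIC))
```

```text
own [-0.0702479   0.10182721] 0.06881420859949797 [0.41143115 0.04076113 0.96706591]
```

View pics/s1.png

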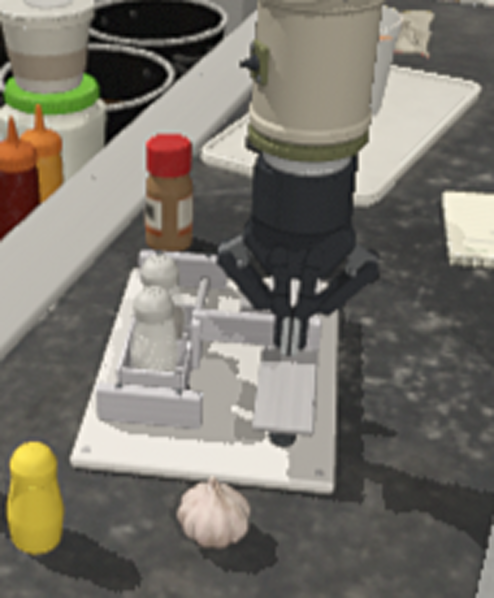

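The picture shows the shut fingertips over the bar at crop (288,350), just left of the tab, with the knuckles well above the tab and clear of the mills. Next I'll press down.

Call:
carry_out(steps=[0,0,-0.1,0,0,0,0,0,0,-0.15,0,0,0,0,0,0,-0.2,0,0,0,0,0,0,-0.2,0,0,0,0])

```text
t: 4.55
tool_pos: [0.4776, -0.0701, 0.0493]
orientation: [-0.0, 0.615, 0.789, -0.0]
wrist_force: [0.2, 0.2, 0.6]
opening: 0.001
gripper_force: 0.0
```

Call:
carry_out(steps=[0,0,-0.04,0,0,0,0,0,0,-0.07,0,0,0,0,0,0,-0.07,0,0,0,0,0,0,-0.07,0,0,0,0])

```text
t: 4.95
tool_pos: [0.4778, -0.0703, 0.0426]
orientation: [-0.0, 0.615, 0.788, -0.0]
wrist_force: [0.1, 0.6, -0.2]
opening: 0.003
gripper_force: 0.0
```

No force yet at z 43 mm, where the bar should be pushing back, so I'll look.

Run:
```python
from h import *
p=np.load("p.npy"); s=manip.observe(); print(s["wrist_force"],s["joint_efforts"],s["tool_pos"])
gs=[]
for n,(x0,y0,x1,y1) in(("scene",(290,100,410,260)),("top",(290,160,440,290))):
    c=manip.capture(n); k=5 if n=="top" else 3.4
    k=3.7 if n=="scene" else 3
    g=cv2.resize(cv2.cvtColor(c["img"],cv2.COLOR_RGB2BGR)[y0:y1,x0:x1],None,fx=k,fy=k,interpolation=cv2.INTER_CUBIC)
    for l in box(-.095,-.045,-.1,.16,.055):
        uv=((proj(c,tow(p,l))-[x0,y0]+.5)*k).astype(int); cv2.polylines(g,[uv.reshape(-1,1,2)],False,(0,0,255),1)
    uv=((proj(c,s["tool_pos"])[0]-[x0,y0]+.5)*k).astype(int); cv2.circle(g,tuple(map(int,uv)),3,(0,255,0),-1)
    gs.append(np.pad(g,((0,592-g.shape[0]),(0,0),(0,0))))
o=np.hstack(gs)[:,:]; o=cv2.resize(o,None,fx=min(1,800/o.shape[1]),fy=min(1,800/o.shape[1])); cv2.imwrite("pics/s2.png",o)
```

```text
[ 0.11941138  0.55280527 -0.19694885] [-2.14840795e-03 -3.74522281e+01  5.10860413e+00 -3.16789341e+01
 -5.37305226e-03 -1.15487564e-02  1.29905948e-02] [ 0.47784416 -0.07027786  0.04262139]
```

View pics/s2.png

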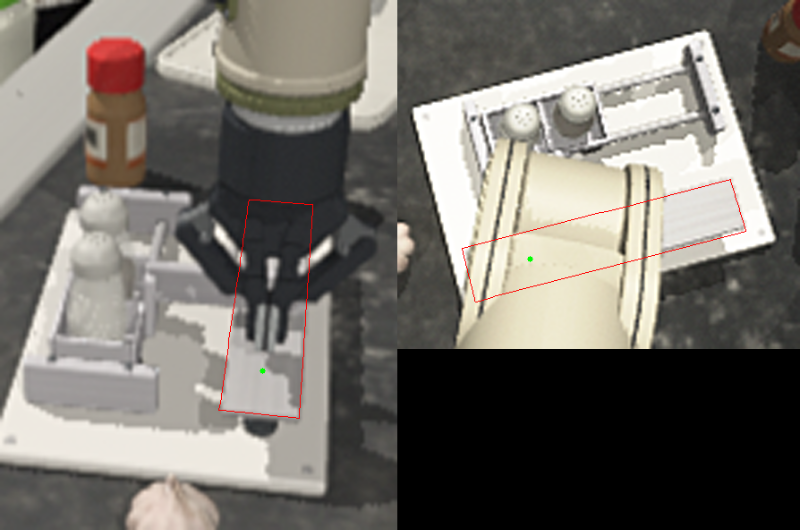

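The green TCP dot at (263,371) lies about 20 px below the fingertips seen at (265,350). So the real tips are about 15 mm higher than reported and just above the bar, which agrees with zero force. I'll go down in small steps, watching the force.

Call:
carry_out(steps=[0,0,-0.03,0,0,0,0,0,0,-0.05,0,0,0,0,0,0,-0.05,0,0,0,0])

```text
t: 5.35
tool_pos: [0.4776, -0.0702, 0.0373]
orientation: [-0.0, 0.615, 0.789, -0.0]
wrist_force: [-1.2, -0.2, -0.1]
opening: -0.001
gripper_force: 0.0
```

Call:
carry_out(steps=[0,0,-0.03,0,0,0,0,0,0,-0.05,0,0,0,0,0,0,-0.05,0,0,0,0])

```text
t: 5.65
tool_pos: [0.478, -0.0702, 0.0326]
orientation: [0.0, 0.615, 0.789, 0.0]
wrist_force: [-1.9, 0.8, 5.1]
opening: 0.004
gripper_force: 2.4
```

Contact: 5 N at z≈0.033. I'll press on about 11 mm, following the spring force.

Call:
carry_out(steps=[0,0,-0.04,0,0,0,0,0,0,-0.07,0,0,0,0,0,0,-0.07,0,0,0,0])

```text
t: 5.95
tool_pos: [0.4781, -0.0702, 0.0257]
orientation: [0.0, 0.615, 0.789, 0.0]
wrist_force: [-1.1, 0.4, 8.3]
opening: -0.004
gripper_force: 3.4
```

Call:
carry_out(steps=[0,0,-0.02,0,0,0,0,0,0,-0.04,0,0,0,0,0,0,-0.04,0,0,0,0])

```text
t: 6.25
tool_pos: [0.4781, -0.0702, 0.0219]
orientation: [0.0, 0.615, 0.788, 0.0]
wrist_force: [-1.7, 0.3, 8.1]
opening: 0.005
gripper_force: 4.0
```

Call:
carry_out(steps=[0,0,-0.015,0,0,0,0,0,0,-0.015,0,0,0,0])

```text
t: 6.45
tool_pos: [0.4781, -0.0702, 0.0205]
orientation: [0.0, 0.615, 0.789, 0.0]
wrist_force: [-2.9, 0.5, 7.9]
opening: -0.002
gripper_force: 4.2
```

Call:
carry_out(steps=[0,0,-0.01,0,0,0,0,0,0,-0.01,0,0,0,0])

```text
t: 6.65
tool_pos: [0.4781, -0.0702, 0.0195]
orientation: [0.0, 0.615, 0.789, 0.0]
wrist_force: [-2.7, 0.1, 8.7]
opening: 0.002
gripper_force: 4.3
```

The grip-force slope (about 0.146 N/mm) puts the bar about 13 mm down. Now I'll slide along own -y, which is world (0.244,-0.970).

Call:
carry_out(steps=[0.012,-0.048,0,0,0,0,0,0.024,-0.097,0,0,0,0,0,0.037,-0.145,0,0,0,0,0,0.049,-0.194,0,0,0,0,0,0.056,-0.223,0,0,0,0,0,0.063,-0.252,0,0,0,0,0,0.071,-0.281,0,0,0,0,0,0.078,-0.31,0,0,0,0,0,0.085,-0.34,0,0,0,0,0,0.093,-0.369,0,0,0,0,0,0.1,-0.398,0,0,0,0,0,0.107,-0.427,0,0,0,0,0])

```text
t: 7.85
tool_pos: [0.4892, -0.1108, 0.0196]
orientation: [-0.001, 0.614, 0.789, 0.001]
wrist_force: [-1.8, 8.2, 9.7]
opening: 0.004
gripper_force: 4.3
```

Call:
carry_out(steps=[0.01,-0.038,0,0,0,0,0,0.02,-0.077,0,0,0,0,0,0.029,-0.116,0,0,0,0,0,0.039,-0.155,0,0,0,0,0,0.049,-0.194,0,0,0,0,0,0.059,-0.233,0,0,0,0,0,0.068,-0.272,0,0,0,0,0,0.078,-0.31,0,0,0,0,0,0.088,-0.349,0,0,0,0,0])

```text
t: 8.75
tool_pos: [0.4981, -0.1457, 0.0196]
orientation: [-0.001, 0.614, 0.789, 0.001]
wrist_force: [-1.3, 8.5, 8.7]
opening: 0.001
gripper_force: 4.3
```

Run:
```python
from h import *
gs=[]
for n,(x0,y0,x1,y1) in(("scene",(280,100,410,260)),("top",(290,160,440,290))):
    c=manip.capture(n); k=3
    gs.append(cv2.copyMakeBorder(cv2.resize(cv2.cvtColor(c["img"],cv2.COLOR_RGB2BGR)[y0:y1,x0:x1],None,fx=k,fy=k,interpolation=cv2.INTER_CUBIC),0,480-k*(y1-y0),0,0,0))
o=np.hstack(gs)[:,:800]; cv2.imwrite("pics/s3.png",o)
```

```text
(no output)
```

View pics/s3.png

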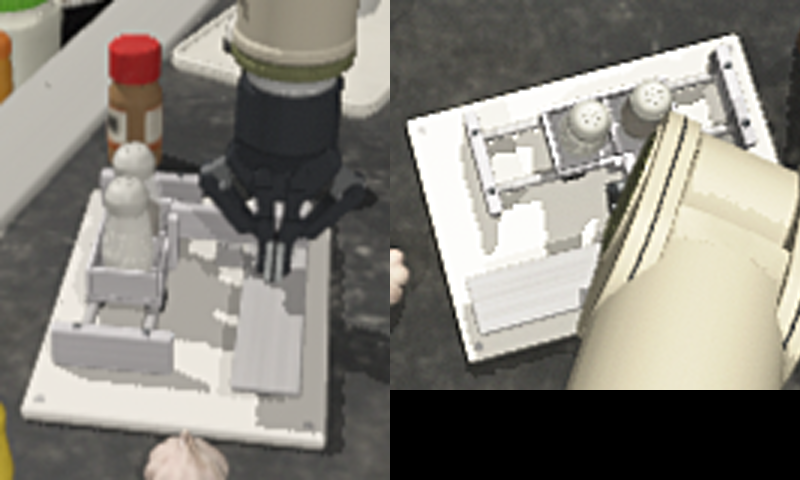

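The bar is down, the mills are upright and the carrier is about 47 mm along. The bystanders are untouched. I'll push on about 38 mm.

Call:
carry_out(steps=[0.01,-0.038,0,0,0,0,0,0.02,-0.077,0,0,0,0,0,0.029,-0.116,0,0,0,0,0,0.039,-0.155,0,0,0,0,0,0.049,-0.194,0,0,0,0,0,0.059,-0.233,0,0,0,0,0,0.068,-0.272,0,0,0,0,0,0.078,-0.31,0,0,0,0,0,0.085,-0.34,0,0,0,0,0,0.09,-0.36,0,0,0,0,0,0.09,-0.36,0,0,0,0,0])

```text
t: 9.95
tool_pos: [0.5072, -0.1821, 0.0196]
orientation: [-0.0, 0.614, 0.789, 0.001]
wrist_force: [-1.1, 6.8, 8.3]
opening: 0.003
gripper_force: 4.3
```

Run:
```python
from h import *
gs=[]
for n,(x0,y0,x1,y1) in(("scene",(280,100,410,260)),("top",(290,140,440,290))):
    c=manip.capture(n); k=3
    g=cv2.resize(cv2.cvtColor(c["img"],cv2.COLOR_RGB2BGR)[y0:y1,x0:x1],None,fx=k,fy=k,interpolation=cv2.INTER_CUBIC)
    p=np.load("p.npy")
    for l in box(.016,.076,-.086,.026,.060):
        uv=((proj(c,tow(p,l))-[x0,y0]+.5)*k).astype(int); cv2.polylines(g,[uv.reshape(-1,1,2)],False,(0,0,255),1)
    gs.append(cv2.copyMakeBorder(g,0,480-k*(y1-y0),0,0,0))
cv2.imwrite("pics/s4.png",np.hstack(gs)[:,:800])
```

```text
(no output)
```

View pics/s4.png

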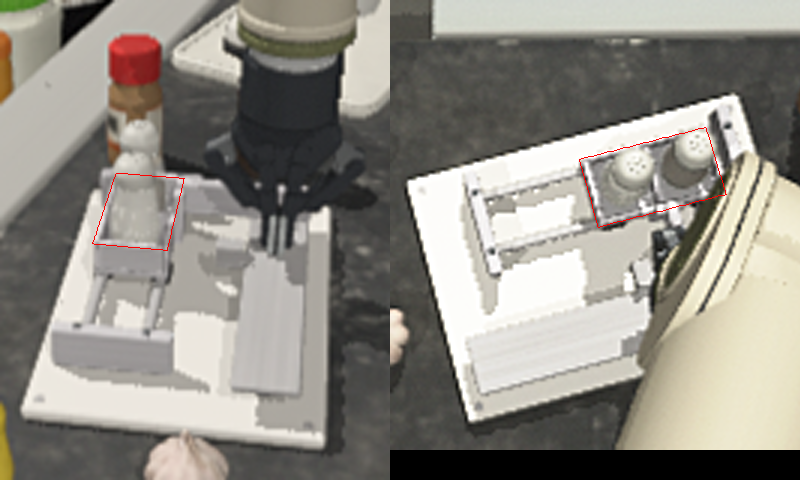

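The carrier matches the outline drawn for 85 mm of travel in both views, well past 68 mm, and the mills are upright. I'll back off 6 mm and lift straight up.

Call:
carry_out(steps=[-0.007,0.03,0,0,0,0,0,-0.015,0.06,0,0,0,0,0,-0.015,0.06,0.05,0,0,0,0,-0.015,0.06,0.1,0,0,0,0,-0.015,0.06,0.15,0,0,0,0,-0.015,0.06,0.25,0,0,0,0,-0.015,0.06,0.5,0,0,0,0,-0.015,0.06,0.75,0,0,0,0,-0.015,0.06,1,0,0,0,0,-0.015,0.06,1,0,0,0,0])

```text
t: 11.05
tool_pos: [0.5064, -0.1782, 0.1223]
orientation: [0.002, 0.615, 0.789, 0.001]
wrist_force: [0.7, 0.4, 0.0]
opening: 0.001
gripper_force: 0.0
```

Call:
carry_out(steps=[-0.1,0.3,0.3,0,0,0,0,-0.2,0.6,0.6,0,0,0,0,-0.3,1,0.7,0,0,0,0,-0.3,1,0.7,0,0,0,0])

```text
t: 11.45
tool_pos: [0.4747, -0.0725, 0.1902]
orientation: [-0.0, 0.612, 0.791, 0.001]
wrist_force: [0.6, -0.6, -0.4]
opening: -0.002
gripper_force: 0.0
```

Call:
carry_out(steps=[-0.1,0.3,0,0,0,0,0,-0.1,0.6,0,0,0,0,0,-0.1,1,0,0,0,0,0,-0.1,1,0,0,0,0,0])

```text
t: 11.85
tool_pos: [0.464, 0.0271, 0.1883]
orientation: [-0.001, 0.612, 0.791, -0.0]
wrist_force: [-0.1, -0.0, -0.5]
opening: 0.002
gripper_force: 0.0
```

Call:
carry_out(steps=[0,0.3,0,0,0,0,0,0,0.6,0,0,0,0,0,0,1,0,0,0,0,0,0,1,0,0,0,0,0])

```text
t: 12.25
tool_pos: [0.4638, 0.1269, 0.1882]
orientation: [-0.001, 0.612, 0.791, -0.0]
wrist_force: [-0.2, -1.1, -0.1]
opening: -0.0
gripper_force: 0.0
```

Run:
```python
from h import *
gs=[];p=np.load("p.npy")
for n,(x0,y0,x1,y1) in(("scene",(285,90,395,280)),("top",(290,140,480,290))):
    c=manip.capture(n); k=3 if n=="scene" else 2.4
    k=2.6
    g=cv2.resize(cv2.cvtColor(c["img"],cv2.COLOR_RGB2BGR)[y0:y1,x0:x1],None,fx=k,fy=k,interpolation=cv2.INTER_CUBIC)
    for l in box(-.095,.016,-.035,-.025,.09)+box(-.095,-.045,-.1,.16,.055)+box(-.043,-.021,-.008,.008,.068):
        uv=((proj(c,tow(p,l))-[x0,y0]+.5)*k).astype(int); cv2.polylines(g,[uv.reshape(-1,1,2)],False,(0,0,255),1)
    gs.append(cv2.copyMakeBorder(g,0,500-g.shape[0],0,0,0))
cv2.imwrite("pics/s5.png",np.hstack(gs)); print(manip.observe()["wrist_force"])
```

```text
[ 0.03667492 -0.70436412  0.51288011]
```

View pics/s5.png

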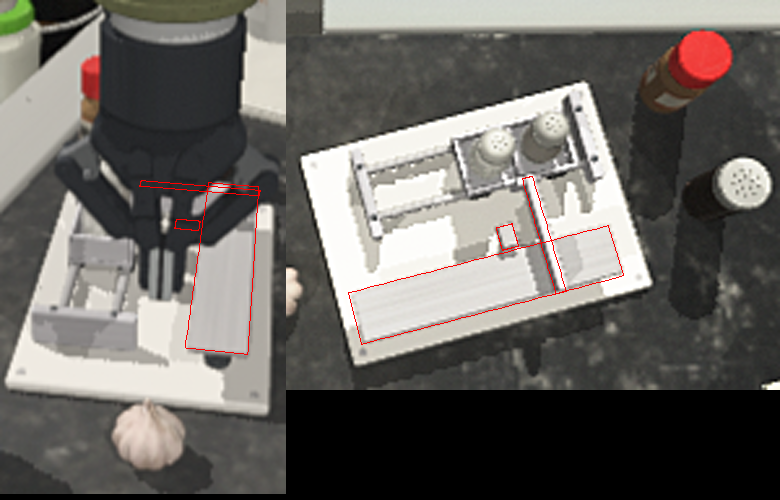

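The bar is fully up, matching its raised outline in both views. The tab is at about 85 mm, to the right of the nose at (507,237). The mills are upright and the bystanders have not moved, so I'm handing in.

```bash
python3 -c "
from plant import manip
print(manip.job_done())"
```

```text
the job is handed in; nothing more can be done
None
```

The job is handed in with the carrier locked about 85 mm to the right, the bar up behind the tab, the mills upright and the bystanders unmoved in the last pictures; the hand-in returned no verdict.

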